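# Lock the levelling screw of a microscope base plate

## Robot

A 6-joint arm with a two-finger parallel gripper is mounted at the origin on the work surface. World frame = base frame: x ahead of the robot, y to its left, z up, the work surface at z = 0. Lengths are in m, angles in rad, forces in N, time in s.
With the tool pointing down it reaches from about 0.325 to 0.9 m from the base axis. Payload 6.1 kg.
Tool frame: the origin (TCP) lies midway between the tips of the shut fingers; the grasp point (between the pads) lies 19 mm behind it; x points along the fingers, y is the direction in which the jaws open and shut, and the axes are right-handed (so a half turn about x gives the same grasp; the last joint's range is limited). The gripper opens to 85 mm and grips with 20 to 120 N. Pads are 22 mm wide; open, the fingers measure 114 mm over their backs; the gripper's body (76 mm by 85 mm) begins 54 mm behind the grasp point. The pads swing forward as they close: fully open they stand 13 mm farther back than shut.
Start: joints at [1.111, 0.22, 1.526, -0, 1.395, -0.126], TCP at [0.205, 0.59, 0.231] pointing down, gripper open.
Joint ranges: [-2.98, 2.98], [-0.91, 2.08], [0.09, 2.57], [-1.24, 4.39], [0.2, 2.65], [-2.68, 2.68]. Speed limits (rad/s): [2.57, 2.57, 3.01, 3.14, 3.14, 3.14].

## Interface

Orientations are given as [roll, pitch, yaw] about the fixed x, y, z axes, in that order (R = Rz(yaw) Ry(pitch) Rx(roll)).
In Python, from plant import movep, move_l, set_joints, gripper_to, hold, inverse_kinematics, observe, get_image, get_calibration, Unreachable, job_done gives the robot as it stands. Calls block until the motion is done:
- movep(position, orientation): joint-space move of the TCP to a pose.
- move_l(position, feed=0.15, rotation=None, max_force=None): straight line of the TCP; rotation=None keeps the orientation; feed is the mean speed in m/s. With max_force (N) it stops when the force on the tool has changed by that much, and returns True; else False.
- set_joints(angles): joint-space move.
- gripper_to(opening, f_grip=None): finger opening in m; f_grip is the grip in N (None keeps the last); returns when the fingers have stopped.
- hold(seconds).
- inverse_kinematics(position, orientation): joint angles nearest the present ones, or None.
- observe(): the state.
- get_image(name): name is "scene" or "top" or "wrist"; returns (picture, depth): 420x560x3 uint8, red, green, blue; 420x560 float32, m along the optical axis (not along the pixel's ray), 0 where there is no reading.
- get_calibration(name): a dict with "intrinsics" (3x3 intrinsics, pixels), "world_from_camera" (4x4, takes a point from camera to world coordinates). Camera axes: x right, y down, z forward; pixel columns grow to the right and rows downward; lengths in m; the calibration is good to about 2 mm. A picture is of the moment at which its call begins: read the wrist's pose just before it. get_calibration takes no time and is no camera call; for the wrist camera it gives the pose at the moment of the call.
A pose or a line that the arm cannot do raises Unreachable and nothing moves.
- job_done(): hands the job in, once; it reports no verdict.
The state is a dict: "time_s": time; "q": joint angles; "joint_velocities": joint speeds; "joint_torque": joint torques, N m; "eef_pos": TCP position; "tcp_rot": TCP orientation; "ft_force": force on the tool from outside, world axes, zero at the start; "torque": the same for the moment, N m; "opening": finger opening in m.
Only numpy, scipy, OpenCV 4.12 (cv2) and the standard library are available. Lean on these libraries where they do the work, as an engineer would, in place of code of your own. Each camera call takes 0.05 s, during which the arm holds its last target. There are 200 camera calls.

## Task

The microscope's base plate is levelled; now lock its levelling screw. Lay the spanner that fits flat down over the two flats of the screw's head, with its tail between the two posts of the rest so that the screw cannot turn, then push the locknut's lever clockwise (seen from above) until it is hard against its stop. Leave the spanner seated there.

Things in the scene. Friction and masses are not known exactly. Their poses are not given: they have to be found in the camera images.
- spanner_grip (a point): Centre of the black upright tab (34 long x, 14 thick y, 12-48 mm above the underside) of the larger loose spanner, flat on the bench; this point is 30 mm above its underside. x: towards the jaws. Dark steel 12 thick, bar 14 wide, tail end at -85; jaws 23 mm wide, prongs 9 wide, slot from 32 to its open end at 82, fit centre at 60. A like spanner lying beside it, on either side, has 10 mm jaws: wrong.
- plate: Fixed aluminium plate, 18 mm thick. Origin on the screw's upright axis at bench height, z up. Screw head: flats along x, 34 long, 20 wide, 45-61 mm high, roof top to 71. Spanner lies on the round collar (52 across, top 45 high) and, at x=-115, on the black rest's sill (45 high) between two posts 22 apart, tops 70 high. White box, top 73 high, beyond y=-110.
- seat (a point): Fixed point on the plate where the centre of the spanner's tab belongs when it is seated: 60 mm behind the screw's axis (plate x=-60, y=0), 75 mm above the bench. Its x axis is the plate's: the seated spanner's jaws point along +x; 8 mm either way along x still fits, the roof-shaped head guides the jaws sideways.
- handle (a point): Centre of the upright round handle at the end of the locknut's lever: 18 mm diameter, 24 to 76 mm above the bench, this point 50 mm high. It circles the screw's axis at 100 mm radius; starting to the left of the screw (plate +y) and moving clockwise, away from the rest. The lever bar, 10 mm thick, is 29 mm high at its middle.
- locknut (a joint): Angle (rad) of the dark hexagonal locknut relative to the screw, growing clockwise seen from above; starts at 0 to 0.35; tight at its hard stop, 1.2. Friction 0.3 N m (3 N at the handle); it stays where left. If the screw is not held, the screw turns along with it instead and this value does not change.
- screw (a joint): Angle (rad) of the levelling screw in the plate, clockwise from above; 0 at the start, which is its setting, flats along the plate's x. Not held, it turns at 0.1 N m; with the spanner seated it has about 0.13 rad of slack.
Mind the look-alikes: they are no part of the job. What is shaped like the part that bears spanner_grip but green is not meant.

How it is judged:
On the way, in this order (a step that is already met when the one before it is completed fails the run):
1. the spanner is seated on the screw's flats, tail in the rest, before the locknut is turned (x of spanner_grip in the frame of plate between -0.075 and -0.045 m and y of spanner_grip in the frame of plate between -0.015 and 0.015 m and z of spanner_grip in the frame of plate between 0.068 and 0.081 m and angle between the x axis of spanner_grip and the x axis of plate, either way round below 0.26 rad and value of joint locknut below 0.6 rad), for 0.2 s.
2. the locknut is tight (value of joint locknut above 1.05 rad), for 0.2 s.
At the end, for the whole second after the job is handed in: The locknut is within 0.15 rad of its hard stop (above 1.05 rad), the screw is within 0.3 rad of its setting, and the spanner lies seated: tab centre 45 to 75 mm behind the screw's axis, within 15 mm of the plate's x axis, lower than 81 mm, in line within 0.26 rad (15 degrees) (x of spanner_grip in the frame of plate between -0.075 and -0.045 m and y of spanner_grip in the frame of plate between -0.015 and 0.015 m and z of spanner_grip in the frame of plate between 0.068 and 0.081 m and angle between the x axis of spanner_grip and the x axis of plate, either way round below 0.26 rad and value of joint locknut above 1.05 rad and value of joint screw between -0.3 and 0.3 rad); the robot touches nothing.
It fails at once if the screw is turned out of its setting by more than 0.3 rad (value of joint screw above 0.3 rad or value of joint screw below -0.3 rad).
It also fails if it takes over 64 s, if anything falls off the work surface, if the arm or the gripper's body presses on something with over 40 N, if the wrist force passes 120 N, or if a joint passes its speed limit or range.

## Working session

There is one attempt and no reset: what is moved stays moved. The work goes in short steps, each a Python script; the robot and the scene stay as the last script left them, time stands still between calls to the robot, and variables do not carry over. Pictures are saved under pics/ and viewed, about 8 in all and at most 12, crops included, and the job is handed in when it is done.

```bash
mkdir -p pics; ls
cat > h.py <<'E'
import numpy as np, cv2
from plant import *
def snap(name,fn):
    cal=get_calibration(name); im,d=get_image(name)
    cv2.imwrite('pics/'+fn+'.png',im[:,:,::-1]); np.savez('pics/'+fn+'.npz',im=im,d=d,K=cal['intrinsics'],T=cal['world_from_camera'])
    return im,d,np.array(cal['intrinsics']),np.array(cal['world_from_camera'])
def load(fn):
    z=np.load('pics/'+fn+'.npz'); return z['im'],z['d'],z['K'],z['T']
def ray(uv,z,K,T):
    uv=np.atleast_2d(uv).astype(float)
    r=np.c_[uv,np.ones(len(uv))]@np.linalg.inv(K).T@T[:3,:3].T
    o=T[:3,3]; return o+r*((z-o[2])/r[:,2])[:,None]
def cloud(d,K,T):
    v,u=np.indices(d.shape); p=np.stack([u*d,v*d,d],-1)@np.linalg.inv(K).T
    return p@T[:3,:3].T+T[:3,3]
E
python3 - <<'E'
from h import *
for n in ('top','scene'):
    im,d,K,T=snap(n,n+'0'); print(n,K.tolist(),T.round(3).tolist())
print(observe()['time_s'],observe()['tcp_rot'])
E
```

```text
pics
top [[417.47046836423715, 0.0, 282.6544322480578], [0.0, 417.47046836423715, 212.0350725591895], [0.0, 0.0, 1.0]] [[-0.017, -0.996, 0.093, 0.457], [-1.0, 0.017, 0.001, 0.195], [-0.003, -0.093, -0.996, 0.974], [0.0, 0.0, 0.0, 1.0]]
scene [[404.6119452573878, 0.0, 274.5742980673007], [0.0, 404.6119452573878, 203.11896881568344], [0.0, 0.0, 1.0]] [[0.613, 0.599, -0.516, 1.058], [0.79, -0.462, 0.403, -0.221], [0.003, -0.654, -0.756, 0.819], [0.0, 0.0, 0.0, 1.0]]
0.1 [-1.69756583  1.56899702 -2.03135281]
```

View pics/top0.png

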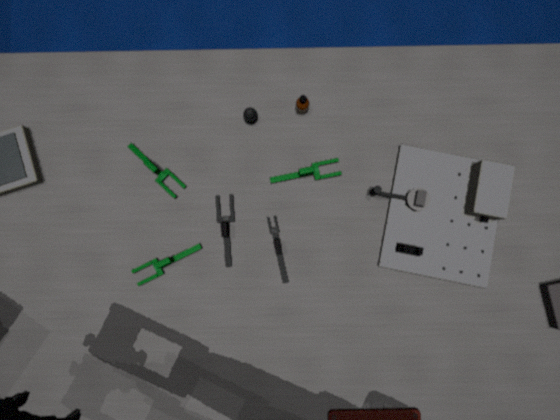

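View pics/scene0.png

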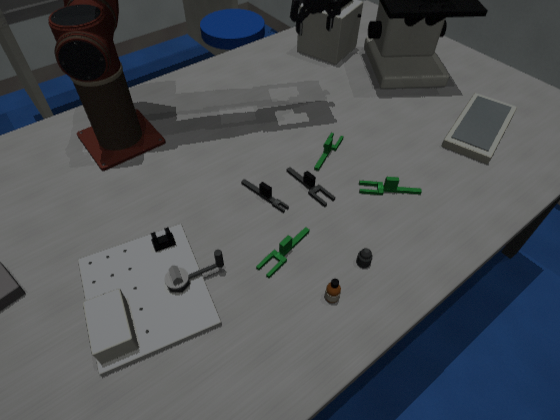

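The top view shows two dark spanners: A with jaws at (226,205) and tab at about (226,229), and B with jaws at (273,225) and tab at about (278,245). The green ones at (157,170), (306,172) and (167,264) are decoys. A has the wider jaws, so I take it as the right one and confirm with a crop. The plate shows the head at (418,199), handle at (375,191), rest at (408,249) and white box at (491,190).

Run:
```python
from h import *
im,d,K,T=load('top0')
a=cv2.resize(im[185:290,190:305],None,fx=3.4,fy=3.4,interpolation=cv2.INTER_CUBIC)
b=cv2.resize(im[140:290,360:520],None,fx=2.5,fy=2.5,interpolation=cv2.INTER_CUBIC)
c=np.zeros((max(a.shape[0],b.shape[0]),a.shape[1]+b.shape[1],3),np.uint8);c[:a.shape[0],:a.shape[1]]=a;c[:b.shape[0],a.shape[1]:]=b
cv2.imwrite('pics/crop1.png',np.clip(c[:,:,::-1]*1.6,0,255).astype(np.uint8))
P=cloud(d,K,T)
print('bench z',P[300,300],'valid',(d>0).mean())
for n,(u,v) in dict(headc=(418,199),handle=(375,191),restc=(408,249),box=(495,190),platec=(395,220),tab=(226,229),prong=(219,210)).items(): print(n,P[v-1:v+2,u-1:u+2].reshape(-1,3).mean(0).round(4))
# dark spanner mask
R=(slice(185,290),slice(200,300))
g=im.max(2); m=np.zeros(g.shape,np.uint8); m[R]=(g[R]<75)*255
cs,_=cv2.findContours(m,cv2.RETR_EXTERNAL,cv2.CHAIN_APPROX_NONE)
for c in cs:
    if cv2.contourArea(c)<80: continue
    p=ray(c[:,0,:],0.012,K,T)[:,:2]; r=cv2.minAreaRect(p.astype(np.float32)*1000); print(cv2.contourArea(c),r)
    mm=np.zeros_like(m); cv2.drawContours(mm,[c],-1,255,-1); q=P[mm>0]; t=q[q[:,2]>0.035]; print('tab',len(t),t.mean(0).round(4) if len(t) else '', t.max(0)-t.min(0) if len(t) else '')
```

```text
bench z [ 0.34393731  0.15989156 -0.0023364 ] valid 0.995922619047619
headc [ 0.5652 -0.1006  0.0651]
handle [ 0.5831 -0.0049  0.0753]
restc [ 0.4566 -0.0773  0.0535]
box [ 0.5811 -0.2666  0.0723]
platec [ 0.5233 -0.0611  0.0174]
tab [0.5079 0.323  0.0453]
prong [0.5543 0.3441 0.0085]
361.0 ((462.4385986328125, 207.25241088867188), (154.07579040527344, 21.42251205444336), 12.048219680786133)
tab 99 [0.4671 0.2097 0.0667] [0.03320875 0.02355668 0.93111761]
493.5 ((507.3674011230469, 326.9150390625), (165.6714630126953, 41.267024993896484), 3.427217721939087)
tab 104 [0.5066 0.3251 0.0651] [0.06655271 0.14097954 0.93819386]
```

View pics/crop1.png

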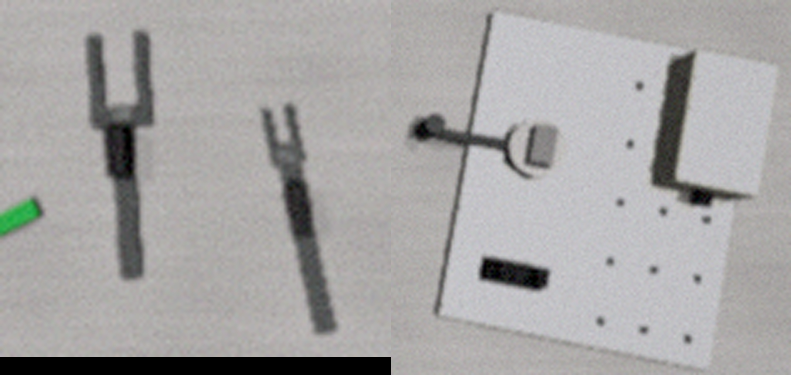

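The crop confirms it: A (left) has wide jaws, 41 mm overall against 21 mm for B, so A is the larger one with the 23 mm jaws. Next I look from near with the wrist camera, first at the plate and then at the spanner.

Run:
```python
from h import *
pi=np.pi
print(get_calibration('wrist')['world_from_camera'].round(3), observe()['eef_pos'])
for n,p,psi in (('wplate',[0.50,-0.09,0.33],-0.19),('wspan',[0.48,0.325,0.28],0.05)):
    movep(p,[0,pi/2,psi]); hold(0.2)
    im,d,K,T=snap(n=='' or 'wrist',n); print(n,T[:3,3],observe()['time_s'],observe()['q'])
a=load('wplate')[0];b=load('wspan')[0]
cv2.imwrite('pics/w2.png',cv2.resize(np.vstack([a,b]),None,fx=.7,fy=.7,interpolation=cv2.INTER_AREA)[:,:,::-1])
```

```text
[[ 0.327  0.902  0.28   0.132]
 [ 0.945 -0.312 -0.1    0.615]
 [-0.003  0.297 -0.955  0.371]
 [ 0.     0.     0.     1.   ]] [0.2045096  0.59001028 0.23027509]
wplate [ 0.42496665 -0.07561076  0.47104917] 2.9917 [-3.32669984e-01 -1.10342836e-01  1.68840161e+00  4.79111251e-05
  1.56366494e+00 -1.71411849e+00]
wspan [0.40415431 0.31997717 0.42134502] 4.7833 [ 4.57553000e-01  8.40083011e-02  1.58735659e+00 -8.21087148e-05
  1.46985405e+00 -1.16169222e+00]
```

View pics/w2.png

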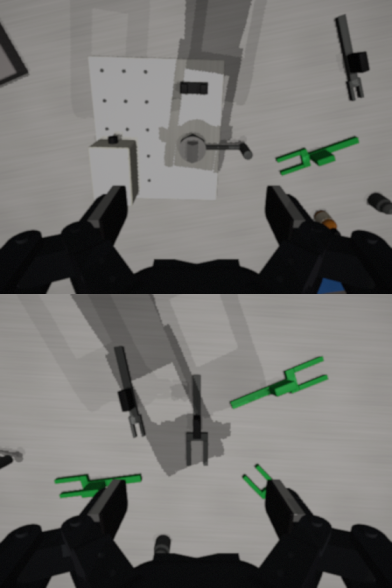

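The wrist picture of the plate shows (full-res) the head at about (276,214), rest at (277,126) and handle at (351,216). The wrist picture of the spanner shows spanner A's tab at about (281,205), slot up, B to its left, and greens elsewhere. I compute positions from depth, with colour as a cross-check.

Run:
```python
from h import *
def band(P,c,r,lo,hi):
    m=(np.hypot(P[...,0]-c[0],P[...,1]-c[1])<r)&(P[...,2]>lo)&(P[...,2]<hi); q=P[m]
    rr=cv2.minAreaRect(q[:,:2].astype(np.float32)*1000)
    return len(q),q.mean(0).round(4),np.percentile(q[:,2],[2,50,98]).round(4),[np.round(x,1) for x in rr]
for fn in ('wplate','top0'):
    im,d,K,T=load(fn);P=cloud(d,K,T)
    print(fn)
    for n,c,r,lo,hi in (('head',(.564,-.101),.024,.056,.08),('collar',(.564,-.101),.035,.038,.05),('handle',(.583,-.005),.02,.068,.085),('rest',(.4566,-.077),.035,.06,.08),('restall',(.4566,-.077),.035,.03,.08)):
        try: print(n,*band(P,c,r,lo,hi))
        except Exception as e: print(n,e)
    q=P[(abs(P[...,0]-.52)<.015)&(abs(P[...,1]+.12)<.015)]; print('plate z',np.median(q[:,2]))
for fn in ('wspan','top0'):
    im,d,K,T=load(fn);P=cloud(d,K,T)
    print(fn)
    q=P[(abs(P[...,0]-.44)<.02)&(abs(P[...,1]-.37)<.02)]; print('bench z',np.median(q[:,2]))
    print('tab',*band(P,(.507,.325),.03,.04,.06))
    print('body',*band(P,(.507,.325),.1,.006,.06))
```

```text
wplate
head 392 [ 0.5656 -0.1105  0.0644] [0.0574 0.0644 0.0697] [array([ 567.1, -111.8]), array([19.5, 34.2]), np.float64(79.2)]
collar 697 [ 0.5627 -0.1096  0.0436] [0.0411 0.0435 0.047 ] [array([ 566.1, -111.1]), array([51.3, 49.2]), np.float64(70.8)]
handle 167 [ 0.5853 -0.0138  0.0737] [0.0685 0.0742 0.0758] [array([586. , -13.5]), array([16.8, 17. ]), np.float64(57.0)]
rest 241 [ 0.4549 -0.0869  0.0684] [0.0657 0.0685 0.0699] [array([455.3, -86.6]), array([42.1, 16.1]), np.float64(77.7)]
restall 700 [ 0.4543 -0.0865  0.0522] [0.0399 0.0444 0.0697] [array([455.3, -86.7]), array([50. , 20.1]), np.float64(77.5)]
plate z 0.01652970391886649
top0
head 163 [ 0.5674 -0.1056  0.0652] [0.0567 0.0654 0.0711] [array([ 567.6, -107.6]), array([21.7, 34.8]), np.float64(77.9)]
collar 255 [ 0.5658 -0.1041  0.0452] [0.0417 0.0453 0.0485] [array([ 567.5, -107.4]), array([50.3, 49.9]), np.float64(87.7)]
handle 55 [ 0.5859 -0.0091  0.0758] [0.0727 0.0757 0.0789] [array([586. ,  -9.3]), array([16.3, 15.9]), np.float64(59.0)]
rest 86 [ 0.4548 -0.0822  0.0689] [0.0621 0.0696 0.0725] [array([455.4, -82.6]), array([43. , 15.9]), np.float64(77.3)]
restall 245 [ 0.455  -0.0796  0.0533] [0.031  0.0476 0.0721] [array([455.2, -82.4]), array([51.2, 19.9]), np.float64(77.3)]
plate z 0.017972192215984117
wspan
bench z -0.00144555526048179
tab 344 [0.5064 0.3253 0.0462] [0.0423 0.0463 0.048 ] [array([507. , 325.2]), array([33. , 12.8]), np.float64(2.9)]
body 2143 [0.5025 0.3329 0.0166] [0.0082 0.0107 0.0473] [array([497.1, 313.9]), array([149.1, 167. ]), np.float64(62.0)]
top0
bench z 0.00024087764936486789
tab 97 [0.5075 0.328  0.0478] [0.0419 0.0481 0.0514] [array([507.9, 328.6]), array([32. , 13.8]), np.float64(3.2)]
body 719 [0.5074 0.331  0.0176] [0.0076 0.0128 0.0501] [array([496.5, 311.8]), array([155.7, 162.1]), np.float64(62.7)]
```

Sizes all match: tab 33×13, head 34×20, collar 51, rest 50×20, handle 17. Screw to rest is 114 mm and screw to handle about 100 mm. The top and wrist cameras disagree by about 4 mm in y, so I will calibrate the wrist with the held spanner. Now I grasp.

Run:
```python
from h import *
pi=np.pi; psi=0.052; x,y=0.507,0.326
gripper_to(0.045,40)
movep([x,y,0.10],[0,pi/2,psi])
print('hit',move_l([x,y,0.016],feed=0.06,max_force=15), observe()['eef_pos'])
gripper_to(0.0,70); print('open',observe()['opening'],observe()['ft_force'])
move_l([x,y,0.13],feed=0.1); hold(0.3)
o=observe(); print(o['opening'],o['ft_force'],o['eef_pos'],o['time_s'])
snap('wrist','held'); snap('top','heldtop')
im=load('held')[0]; cv2.imwrite('pics/held_b.png',np.clip(im[:,:,::-1]*1.6,0,255).astype(np.uint8))
```

```text
hit False [0.50736105 0.32617714 0.01651594]
open 0.013253415417403065 [0.05891335 0.05585853 2.32345831]
0.012928969642788812 [ 0.20266918  0.09038111 -2.13960686] [0.50680123 0.32592846 0.12955641] 9.5417
```

View pics/held_b.png

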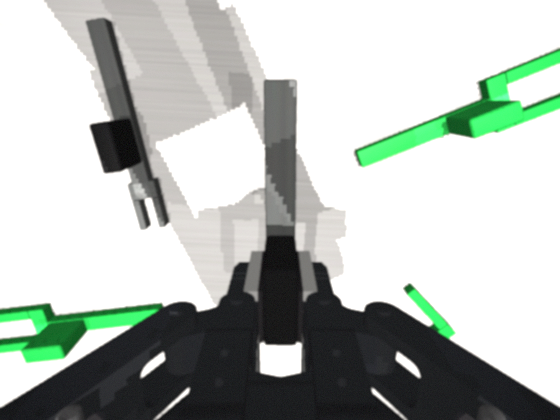

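The spanner is held at the tab (opening 13 mm, weight 2 N). The tail runs straight from (281,236) to its end at (281,80). I use it to measure the spanner in the tool frame, which also gives the wrist camera's offset.

Run:
```python
from h import *
psi=0.052; tcp=np.array([0.5068,0.32593,0.12956])
Rt=np.array([[np.cos(psi),-np.sin(psi)],[np.sin(psi),np.cos(psi)]])
def tool(p): return (p[:,:2]-tcp[:2])@Rt   # (along spanner x, y)
for fn,win in (('held',(slice(60,232),slice(240,325))),):
    im,d,K,T=load(fn);P=cloud(d,K,T)
    Q=P[win].reshape(-1,3); Q=Q[(Q[:,2]>0.10)&(Q[:,2]<0.14)]
    t=tool(Q); print(fn,len(Q),'z',np.percentile(Q[:,2],[5,50,95]),'xmin',np.percentile(t[:,0],[0.5,2]),'y edges',np.percentile(t[:,1],[1,99]))
    for lo in (-80,-65,-50): 
        s=t[(t[:,0]*1000>lo)&(t[:,0]*1000<lo+12)]; print(lo, np.percentile(s[:,1],[2,98]).mean().round(4))
im,d,K,T=load('heldtop');P=cloud(d,K,T).reshape(-1,3)
t=tool(P); m=(P[:,2]>.1)&(P[:,2]<.135)&(abs(t[:,1])<.03)&(abs(t[:,0])<.11); q=t[m]
print('top',m.sum(),np.percentile(P[m,2],50),q[:,0].min(),q[:,0].max())
for lo in (-80,-60,-45,60): 
    s=q[(q[:,0]*1000>lo)&(q[:,0]*1000<lo+15)]; print(lo, len(s), (np.percentile(s[:,1],[2,98]).round(4) if len(s) else ''))
```

```text
held 4828 z [0.12263088 0.12369999 0.1247512 ] xmin [-0.08390053 -0.08309914] y edges [-0.00758129  0.00609252]
-80 -0.0008
-65 -0.0007
-50 -0.0007
top 227 0.12542545872497946 -0.08417286291112329 0.08229392746877212
-80 60 [-0.0051  0.0087]
-60 54 [-0.0051  0.0075]
-45 43 [-0.0035  0.0089]
60 14 [-0.0187 -0.0137]
```

Run:
```python
from h import *
pi=np.pi; psi=-0.218; S=np.array([0.5665,-0.1105]); ax=np.array([np.cos(psi),np.sin(psi)])
s=S-0.060*ax
movep([0.50,0.1,0.17],[0,pi/2,-0.08])
movep([*s,0.115],[0,pi/2,psi]); hold(0.3)
o=observe(); tcp=o['eef_pos']; print(tcp,o['time_s'],o['opening'])
im,d,K,T=snap('wrist','hover'); 
cv2.imwrite('pics/hover_b.png',np.clip(im[:,:,::-1]*1.5,0,255).astype(np.uint8))
P=cloud(d,K,T).reshape(-1,3); R=np.array([[ax[0],-ax[1]],[ax[1],ax[0]]]); t=(P[:,:2]-np.array(tcp)[:2])@R
def st(n,m): print(n,m.sum(),(t[m].min(0)*1e3).round(1),(t[m].max(0)*1e3).round(1),np.median(P[m,2]))
st('rest posts',(P[:,2]>.062)&(P[:,2]<.075)&(abs(t[:,0]+.055)<.03)&(abs(t[:,1])<.04))
st('rest all',(P[:,2]>.035)&(P[:,2]<.075)&(abs(t[:,0]+.055)<.03)&(abs(t[:,1])<.04))
st('tail',(P[:,2]>.1)&(P[:,2]<.122)&(t[:,0]<-.03)&(abs(t[:,1])<.04))
```

```text
[ 0.508343   -0.09648071  0.11543694] 11.6917 0.012943190963701879
rest posts 1087 [-62.  -22.3] [-46.3  19.9] 0.06841835051507286
rest all 1696 [-64.  -26.3] [-44.3  23.7] 0.06787276693470107
tail 4056 [-83.9  -8. ] [-30.    6.2] 0.1095283476157213
```

View pics/hover_b.png

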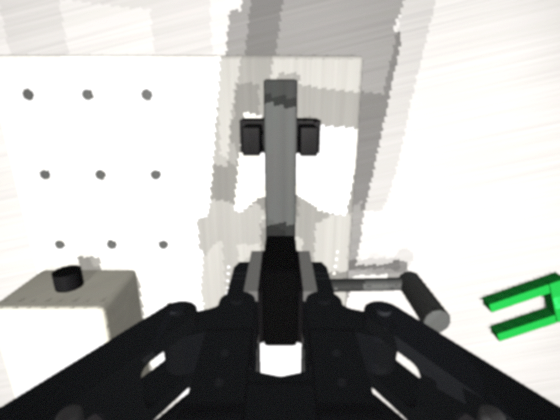

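The tail lies centred between the posts: tail y −0.9 mm, rest centre −1.3 mm, and the rest at x=−54 puts the tab at x≈−61. I lower it with a force guard.

Run:
```python
from h import *
o=observe(); p=np.array(o['eef_pos'])
psi=-0.218; s=np.array([0.5665,-0.1105])-0.060*np.array([np.cos(psi),np.sin(psi)])
print('A',move_l([*s,0.080],feed=0.06,max_force=12),observe()['eef_pos'],observe()['ft_force'])
print('B',move_l([*s,0.060],feed=0.03,max_force=12),observe()['eef_pos'],observe()['ft_force'],observe()['opening'],observe()['time_s'])
snap('wrist','low')
im,d,K,T=load('low'); tcp=np.array(observe()['eef_pos'])
P=cloud(d,K,T).reshape(-1,3); ax=np.array([np.cos(psi),np.sin(psi)]);R=np.array([[ax[0],-ax[1]],[ax[1],ax[0]]]); t=(P[:,:2]-tcp[:2])@R
for lo,hi in ((-83,-66),(-45,-30)):
    m=(t[:,0]>lo/1e3)&(t[:,0]<hi/1e3)&(abs(t[:,1])<.012)&(P[:,2]>.03); print(lo,hi,m.sum(),np.percentile(P[m,2],[10,50,90]).round(4),np.percentile(t[m,1],[2,98]).round(4))
```

```text
A False [ 0.50801369 -0.09760959  0.07997396] [-0.1843274  -0.07437531 -1.96490263]
B True [ 0.50763887 -0.09743422  0.06137147] [ 0.28175111 -0.28332138  4.22709571] 0.013427979873822268 13.0833
-83 -66 2382 [0.0549 0.0562 0.2026] [-0.0074  0.0057]
-45 -30 1057 [0.0544 0.0554 0.0562] [-0.0091  0.0089]
```

Contact at TCP z=0.061, exactly the seated height. I release, back off and check before touching the lever.

Run:
```python
from h import *
pi=np.pi; psi=-0.218; S=np.array([0.5665,-0.1105]); ax=np.array([np.cos(psi),np.sin(psi)]); R=np.array([[ax[0],-ax[1]],[ax[1],ax[0]]])
p=np.array(observe()['eef_pos'])
gripper_to(0.045); move_l([p[0],p[1],0.16],feed=0.12)
movep([0.50,-0.075,0.30],[0,pi/2,psi]); hold(0.2)
for n in ('wrist','top'):
    im,d,K,Tm=snap(n,'seat_'+n)
    P=cloud(d,K,Tm).reshape(-1,3); t=(P[:,:2]-S)@R
    def st(nm,m):
        print(n,nm,m.sum(),(np.percentile(t[m],[1,99],axis=0)*1e3).round(1).tolist(),np.percentile(P[m,2],[5,50,95]).round(4))
    st('tab',(P[:,2]>.082)&(P[:,2]<.1)&(abs(t[:,0]+.06)<.03)&(abs(t[:,1])<.03))
    st('tail',(P[:,2]>.05)&(P[:,2]<.062)&(abs(t[:,0]+.136)<.012)&(abs(t[:,1])<.02))
    st('mid',(P[:,2]>.05)&(P[:,2]<.062)&(abs(t[:,0]+.09)<.01)&(abs(t[:,1])<.02))
    st('jaws',(P[:,2]>.05)&(P[:,2]<.062)&(t[:,0]>-.028)&(t[:,0]<.03)&(abs(t[:,1])<.03))
    st('handle',(P[:,2]>.07)&(P[:,2]<.08)&(abs(t[:,0])<.03)&(abs(t[:,1]-.1)<.03))
print(observe()['time_s'])
im=load('seat_wrist')[0]; cv2.imwrite('pics/seat_b.png',np.clip(im[60:330,110:450,::-1]*1.4,0,255).astype(np.uint8).repeat(2,0).repeat(2,1))
```

```text
wrist tab 427 [[-76.6, -8.1], [-43.7, 5.7]] [0.089  0.0914 0.0927]
wrist tail 257 [[-144.5, -8.3], [-124.3, 5.2]] [0.0541 0.0556 0.0568]
wrist mid 217 [[-99.9, -8.0], [-80.6, 5.6]] [0.0538 0.0556 0.0568]
wrist jaws 727 [[-27.8, -21.3], [21.0, 18.2]] [0.0539 0.0557 0.0612]
wrist handle 179 [[-10.3, 90.7], [6.4, 107.4]] [0.072  0.0741 0.0754]
top tab 130 [[-77.3, -4.7], [-44.2, 9.8]] [0.0849 0.0922 0.0951]
top tail 70 [[-145.2, -4.8], [-124.5, 9.3]] [0.0528 0.0569 0.0594]
top mid 66 [[-99.8, -4.8], [-80.4, 9.5]] [0.0525 0.0569 0.0594]
top jaws 244 [[-27.5, -17.7], [20.5, 23.3]] [0.0523 0.0567 0.0609]
top handle 54 [[-10.3, 94.6], [5.2, 111.0]] [0.0731 0.0756 0.0774]
15.4417
```

View pics/seat_b.png

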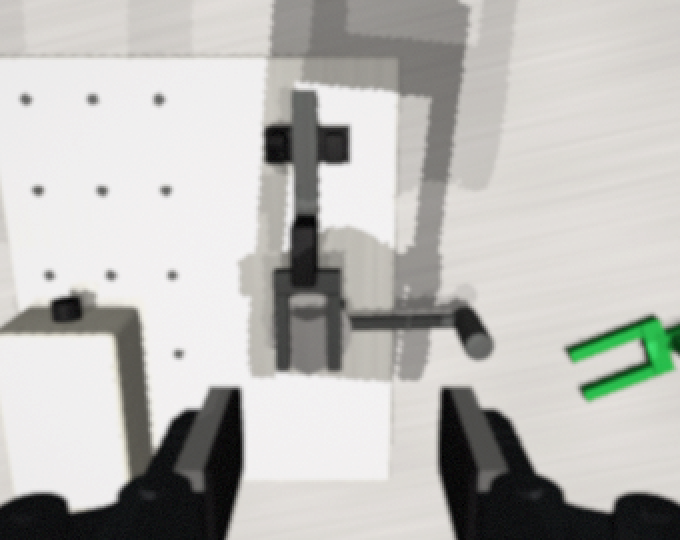

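The spanner is level and seated: prongs sit either side of the head, the tail is between the posts, the tab is at x≈−60 and the bar top is at 57 mm. The handle is at plate (−2,100), so the locknut is near 0. Now I straddle the handle and push it along the arc, rotating the tool with it.

Run:
```python
from h import *
pi=np.pi; psi=-0.218; S=np.array([0.5665,-0.1105])
def pose(a,z,r=0.100):
    th=psi+pi/2-a
    return [*(S+r*np.array([np.cos(th),np.sin(th)])),z],[0,pi/2,psi-pi/2-a]
A=-0.02
movep(*pose(A,0.16)); p,o=pose(A,0.048)
print('down',move_l(p,feed=0.08,max_force=10),observe()['eef_pos'])
gripper_to(0.030,20); hold(0.1)
print(observe()['ft_force'],observe()['opening'],observe()['time_s'])
a=A
while a<1.40:
    a+=0.05 if a<1.1 else 0.02
    p,o=pose(a,0.048)
    hit=move_l(p,feed=0.06 if a<1.1 else 0.03,rotation=o,max_force=16)
    ob=observe(); e=np.array(ob['eef_pos'])[:2]-S; act=psi+pi/2-np.arctan2(e[1],e[0])
    print(round(a,2),'act',round(act,3),np.round(ob['ft_force'],1),round(ob['time_s'],1),hit)
    if hit or np.linalg.norm(ob['ft_force'][:2])>22: break
```

```text
down False [ 0.58672365 -0.0125487   0.04870398]
[ 0.15366998  0.25391892 -0.15711748] 0.029844932299418446 18.8917
0.03 act 0.032 [-0.  -0.2  0.3] 19.1 False
0.08 act 0.079 [ 0.2 -0.3  0.8] 19.4 False
0.13 act 0.129 [ 0.1 -0.5 -0.3] 19.6 False
0.18 act 0.179 [-0.2 -0.5  0.2] 19.9 False
0.23 act 0.227 [-0.1  1.3 -0.7] 20.1 False
0.28 act 0.278 [-1.   1.4 -0.9] 20.4 False
0.33 act 0.329 [-1.2  0.8 -1.2] 20.6 False
0.38 act 0.381 [-2.   0.4 -0.8] 20.9 False
0.43 act 0.431 [-0.9  0.6 -1.2] 21.1 False
0.48 act 0.482 [-0.9  0.6 -1.1] 21.4 False
0.53 act 0.531 [-0.5  1.8 -0.6] 21.6 False
0.58 act 0.581 [-0.6  1.6 -0.4] 21.9 False
0.63 act 0.631 [ 0.   0.5 -0.6] 22.1 False
0.68 act 0.681 [ 0.7  1.4 -0.1] 22.4 False
0.73 act 0.731 [-0.5  0.4 -0.3] 22.6 False
0.78 act 0.781 [-0.1  1.3 -0.6] 22.9 False
0.83 act 0.831 [-0.8  1.6 -0.7] 23.1 False
0.88 act 0.881 [ 0.6  1.3 -0.5] 23.4 False
0.93 act 0.931 [-0.2  1.5 -0.2] 23.6 False
0.98 act 0.981 [ 0.1  0.9 -1.2] 23.9 False
1.03 act 1.031 [ 1.1  1.8 -0.8] 24.1 False
1.08 act 1.081 [ 0.7  1.6 -0.5] 24.4 False
1.13 act 1.13 [-0.3  1.9 -0.6] 24.7 False
1.15 act 1.149 [-0.8  1.8 -0.1] 25.0 False
1.17 act 1.17 [-0.9  1.9  0.2] 25.2 False
1.19 act 1.192 [ 0.1  2.4 -0.1] 25.5 False
1.21 act 1.212 [-0.4  2.9  0.2] 25.7 False
1.23 act 1.232 [ 0.7  2.1 -0.7] 26.0 False
1.25 act 1.252 [-0.   0.8 -0.4] 26.2 False
1.27 act 1.272 [-0.1  1.8  0.9] 26.5 False
1.29 act 1.292 [ 0.6  1.7 -0.7] 26.7 False
1.31 act 1.311 [0.3 2.9 0.2] 27.0 False
1.33 act 1.324 [0.2 4.  1.5] 27.2 False
1.35 act 1.333 [-1.6  8.6  1.3] 27.5 False
1.37 act 1.342 [-2.  11.9  2.2] 27.7 False
1.39 act 1.351 [-1.9 15.3  3.3] 28.0 False
1.41 act 1.36 [-1.9 17.8  4.1] 28.2 False
```

The force rose steadily to 18 N at act≈1.36, and the handle lags 0.06, so it is against its stop. I back off, lift clear and check.

Run:
```python
from h import *
pi=np.pi; psi=-0.218; S=np.array([0.5665,-0.1105]); ax=np.array([np.cos(psi),np.sin(psi)]); R=np.array([[ax[0],-ax[1]],[ax[1],ax[0]]])
th=psi+pi/2-1.30
p=[*(S+.1*np.array([np.cos(th),np.sin(th)])),0.048]
move_l(p,feed=0.03,rotation=[0,pi/2,psi-pi/2-1.30]); print(observe()['ft_force'])
gripper_to(0.045); move_l([p[0],p[1],0.16],feed=0.12)
movep([0.50,-0.075,0.30],[0,pi/2,psi]); hold(0.3)
for n in ('wrist','top'):
    im,d,K,Tm=snap(n,'end_'+n)
    P=cloud(d,K,Tm).reshape(-1,3); t=(P[:,:2]-S)@R
    def st(nm,m): print(n,nm,m.sum(),(np.percentile(t[m],[1,99],axis=0)*1e3).round(1).tolist(),np.percentile(P[m,2],[5,50,95]).round(4))
    st('tab',(P[:,2]>.082)&(P[:,2]<.1)&(abs(t[:,0]+.06)<.03)&(abs(t[:,1])<.03))
    st('tail',(P[:,2]>.05)&(P[:,2]<.062)&(abs(t[:,0]+.136)<.012)&(abs(t[:,1])<.02))
    st('jaws',(P[:,2]>.05)&(P[:,2]<.062)&(t[:,0]>-.028)&(t[:,0]<.03)&(abs(t[:,1])<.03))
    m=(P[:,2]>.068)&(P[:,2]<.08)&(abs(t[:,0]-.095)<.03)&(abs(t[:,1]-.03)<.04); st('handle',m)
    c=t[m].mean(0); print('handle angle cw from +y',np.arctan2(c[0],c[1]))
    m=(P[:,2]>.062)&(P[:,2]<.075)&(abs(t[:,0])<.022)&(abs(t[:,1])<.016)
    r=cv2.minAreaRect((t[m]*1e3).astype(np.float32)); print('head',r)
print(observe()['time_s'])
im=load('end_wrist')[0]; cv2.imwrite('pics/end_b.png',np.clip(im[60:330,110:450,::-1]*1.4,0,255).astype(np.uint8).repeat(2,0).repeat(2,1))
```

```text
[-0.2698177  -0.05869498 -0.23194358]
wrist tab 421 [[-76.3, -5.3], [-43.7, 8.8]] [0.0885 0.0913 0.0925]
wrist tail 245 [[-143.7, -2.7], [-124.5, 10.6]] [0.0542 0.0557 0.057 ]
wrist jaws 767 [[-27.9, -21.1], [21.7, 19.5]] [0.0539 0.0556 0.0611]
wrist handle 164 [[87.3, 22.0], [103.1, 38.3]] [0.0695 0.0741 0.0753]
handle angle cw from +y 1.2591845473499037
head ((1.1453428268432617, -0.004544258117675781), (16.4138240814209, 34.63133239746094), 81.2397232055664)
top tab 126 [[-77.1, -1.8], [-43.6, 12.5]] [0.0858 0.0923 0.0952]
top tail 72 [[-144.7, 1.2], [-124.2, 14.9]] [0.0522 0.0566 0.0592]
top jaws 252 [[-27.4, -17.1], [20.9, 24.1]] [0.0519 0.0568 0.0608]
top handle 57 [[86.6, 27.5], [102.7, 42.8]] [0.072  0.0755 0.079 ]
handle angle cw from +y 1.2134561951986984
head ((-0.019379615783691406, 3.3745365142822266), (17.55542755126953, 35.40961837768555), 77.803955078125)
32.9667
```

View pics/end_b.png

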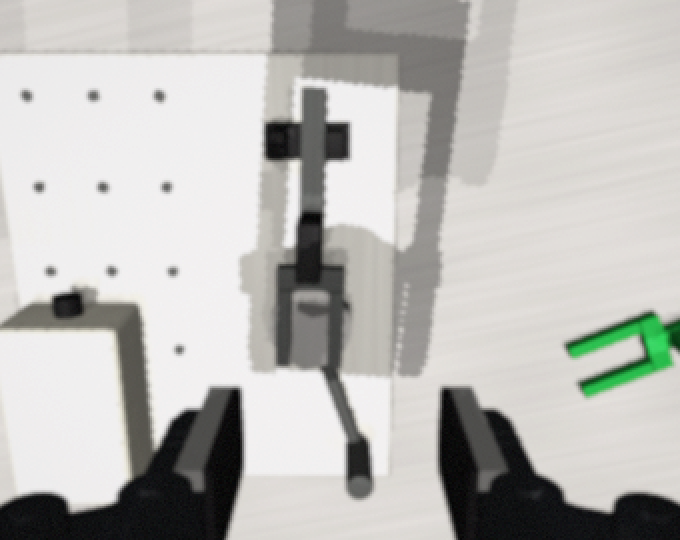

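The spanner is still level and seated: tab centre at about (−60, +2..5), tail against the left post, 2–3° off line. The handle sits at 1.21–1.26 rad, and less up to 0.13 rad of screw slack the locknut is still above 1.05. The gripper is clear of everything, so I hand in.

```bash
python3 -c "
from plant import *
job_done()"
```

```text
the job is handed in; nothing more can be done
```

The larger dark spanner is seated on the screw's flats with its tail between the posts of the rest. I pushed the locknut lever clockwise to its stop and handed the job in after about 33 s of the 64 s allowed; no verdict is reported.

- **Spanner:** it lies level, with the bar top about 57 mm high. The tab centre is about 60 mm behind the screw axis and 2–5 mm off the plate's x axis. It turned about 2–3° during the push and now rests against one post.
- **Locknut:** the push met the stop, with the force at the handle rising steadily from about 3 to 18 N. The handle then measured 1.26 rad by the wrist camera and 1.21 rad by the top camera. With up to about 0.13 rad of screw slack taken off, I estimate 1.1–1.2 rad against the 1.05 limit; I did not measure the joint directly.
- **Screw:** it turned only within its slack. The head outline suggests 0.15–0.2 rad of rotation at most, but that measurement is noisy.
- **Disagreement:** the top and wrist cameras differed by about 4 mm in y throughout. I trusted the wrist camera, which matched the held spanner to within 0.8 mm.

No check failed.

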